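Press the ratchet into its cutout in the ammo-box insert

TASK

Put the chrome ratchet away: pick it up from the bench and press it into the empty ratchet-shaped cutout of the black insert in the gray steel box, head in the wide end, until it sits level and fully home on the cutout's floor, then let go of it. Leave the white pulley wheel and the green spray nozzle where they lie.

Things in the scene. Friction and masses are not known exactly. Their poses are not given: they have to be found in the camera images.
- ratchet: Stubby chrome ratchet, 107 mm long, 22 thick, 0.15 kg, lying flat. Origin: on its underside below the handle's grip point; x along the handle to the head, z up. Handle bar 20 mm wide (y), 22 tall, x -50 to +15 mm; round head 38 mm across centred at x +38, with a 10 mm square stub standing 10 mm up. Grip across y at the origin (within 5 mm); centre of mass is about 8 mm headward.
- cutout (a point): Yellow-floored cutout in the black insert of a fixed gray box (rim 110 mm up). Point: on its floor, 84 mm up, 24 below insert top; the ratchet's origin belongs here, axes matching: x to the wide end, z up. 7 mm room all round. Finger trough across it (x +-23, y +-72 mm, 7 mm deeper). Sprung orange cheeks hold the ratchet some 10 mm high until pushed down with 8 to 16 N; then friction holds it.
- pulley: white nylon pulley wheel lying flat, 60 mm across, 22 mm tall; origin at the centre of its underside. To be left alone.
- nozzle: green plastic trigger spray nozzle lying on its side, about 90 x 75 mm and 28 mm tall; origin on the bench near its middle. To be left alone.

How it is judged:
By the outcome, as a careful person would: the job done as asked, in the order asked, and still so for the second after the job is handed in, with the robot touching nothing.
It also fails if it takes over 42 s, if anything falls off the work surface, if the arm or the gripper's body presses on something with over 40 N, if the wrist force passes 120 N, or if a joint passes its speed limit or range.

ROBOT

A 6-joint arm with a two-finger parallel gripper is mounted at the origin on the work surface. World frame = base frame: x ahead of the robot, y to its left, z up, the work surface at z = 0. Lengths are in m, angles in degrees, forces in N, time in s.
With the tool pointing down it reaches from about 0.275 to 1 m from the base axis. Payload 8.4 kg.
Tool frame: the origin (TCP) lies at the very end of the fingers, on their centre line; the grasp point (between the pads) lies 19 mm behind it; z points along the fingers, y is the line along which they close (so a half turn about z gives the same grasp; the last joint's range is limited). The gripper opens to 85 mm and grips with 20 to 120 N. Pads are 22 mm wide; open, the fingers measure 114 mm over their backs; the gripper's body (76 mm by 85 mm) begins 54 mm behind the grasp point. The pads swing forward as they close: fully open they stand 13 mm farther back than shut.
Start: joints at [-0.138, 20.225, 93.587, -0, 66.188, -0.138], TCP at [0.625, -0, 0.231] pointing down, gripper open.
Joint ranges: [-150.9, 150.9], [-52.94, 120.26], [3.33, 152.33], [-74.26, 254.26], [0, 154.13], [-172.89, 172.89]. Speed limits (degrees/s): [127.2, 127.2, 159.86, 180, 180, 180].

INTERFACE

Orientations are given as a 3x3 rotation matrix whose columns are the frame's x, y, z axes.
In Python, from station import * gives the robot as it stands.
- The arm moves only by the tool apply_moves, never from a script. Its argument "rows" is a list of rows, each an object of numbers: "jaw": the gripper command: -1 is shut, 1 is fully open, values between are in proportion; "tx", "ty", "tz": the shift along the tool's x, y, z scaled (see below); "wx", "wy", "wz": the turn, a rotation vector about the tool's x, y, z scaled (see below). In form: [{"jaw": .., "tx": .., "ty": .., "tz": .., "wx": .., "wy": .., "wz": ..}, ...]. A call has 1 to 20 rows; each row is the pose to reach, as a shift and turn from the pose commanded when the call began, along the tool's axes at that moment; what a row does not reach only later rows make up. The controller multiplies each number of a shift by 0.08 m and each number of a turn by 30 degrees. A row lasts 1/12 s, in which the tool goes at most 41.7 mm and 7.16 degrees, less where a joint would pass 70% of its speed; a pose out of reach is approached as far as the arm can. A call with a number of a shift or a turn outside -1 to 1 is refused whole. A call with a gripper value outside its range is refused whole. The fingers move at their own pace and stop on an object; "force" is the grip in N (left out, the last holds). Time passes only in rows, so rows that repeat a pose let the fingers close. It gives the time, the measured TCP pose, the force, the opening and the grip force at its end, in the units of the state.
- observe(): the state, without advancing time (a new reading comes with each control period).
- grab_frame(name): name is "scene" or "side" or "wrist"; returns the picture (420x560x3 uint8, blue, green, red); there is no depth.
- camera_model(name): a dict with "fx", "fy", "cx", "cy" (pixels), "eye" and "orientation" of the camera in the world. Camera axes: x right, y up, looking along -z (the intrinsics and any distortion apply to the point x, -y, -z); pixel columns grow to the right and rows downward; lengths in m; the calibration is good to about 2 mm. A picture is of the moment at which its call begins: read the wrist's pose just before it. camera_model takes no time and is no camera call; for the wrist camera it gives the pose at the moment of the call.
- close_job(): hands the job in; it is judged then, once.
Trained networks look in the newest picture that a camera, given by its name, has taken for a name from the list of things; names that differ only in an ending like _2 or _b are one class to them, and where a whole thing is asked for, a point or a joint stands for the part that bears it (a point fixed in the world has none). Each returns a list of dicts, best first, with "p" (0 to 1); they miss things now and then, are a little off and sometimes report something else, mostly with a low value. They report only what shows in the picture. A call takes as long as a camera call.
- regions_of(camera, query): "mask" (420x560 bool, what is visible of it) and "box" ([left, top, right, bottom] in pixels, round what is visible of it).
- place_of(camera, query): "pixel" ([column, row] in pixels: a listed point, or the origin of a listed thing).
The state is a dict: "clock": time; "qpos": joint angles; "qd": joint speeds; "joint_efforts": joint torques, N m; "ee_pos": TCP position; "ee_rot": TCP orientation; "contact_force": force on the tool from outside, world axes, zero at the start; "ft_torque": the same for the moment, N m; "grip_width": finger opening in m; "grasp_force": force on a finger pad.
Only numpy, scipy, OpenCV 4.12 (cv2) and the standard library are available. Lean on these libraries where they do the work, as an engineer would, in place of code of your own. Each camera call takes 0.05 s, during which the arm holds its last target. There are 200 camera calls.

## Working session

There is one attempt and no reset: what is moved stays moved. The work goes in short steps, Python scripts to look and compute and a tool call to move; the robot and the scene stay as the last step left them, time stands still between calls to the robot, and variables do not carry over. Pictures are saved under pics/ and viewed, at most 10 in all, crops included, and the job is handed in when it is done.

Besides the shell and the picture viewer there is one more tool, called as name([rows], argument=value, ...), one row to a line, values as JSON. apply_moves: Moves the arm, as the interface text tells. Shifts and turns lie within -1 to 1; 1 stands for 0.08 m of shift or 30 degrees of turn. Its arguments: {"type":"object","properties":{"rows":{"type":"array"},"force":{"type":"number"}},"required":["rows"]}

```bash
mkdir -p pics
cat > h.py <<'E'
import numpy as np, cv2
from station import *
def ray(cam,px):
    m=camera_model(cam); R=np.array(m["orientation"])
    d=R@np.array([(px[0]-m["cx"])/m["fx"],-(px[1]-m["cy"])/m["fy"],-1.0])
    return np.array(m["eye"]),d
def onz(cam,px,z):
    e,d=ray(cam,px); return e+d*(z-e[2])/d[2]
def proj(cam,P):
    m=camera_model(cam); v=np.array(m["orientation"]).T@(np.array(P)-m["eye"])
    return [m["cx"]+m["fx"]*v[0]/-v[2], m["cy"]-m["fy"]*v[1]/-v[2]]
E
python3 - <<'E'
from h import *
np.set_printoptions(precision=4,suppress=True)
ims=[]
for c in ["scene","side","wrist"]:
    im=grab_frame(c); ims.append(im)
    m=camera_model(c); print(c,{k:np.round(v,3).tolist() if k!="distortion" else v for k,v in m.items()})
    for q,z in [("ratchet",0),("cutout",.084),("pulley",0),("nozzle",0)]:
        for r in place_of(c,q)[:2]: print(c,q,np.round(r["p"],2),r["pixel"],onz(c,r["pixel"],z))
    for r in regions_of(c,"ratchet")[:1]:
        mk=r["mask"].astype(np.uint8); print("box",r["p"],r["box"],mk.sum())
        cs,_=cv2.findContours(mk,0,2); k=max(cs,key=cv2.contourArea)[:,0]
        W=np.array([onz(c,p,.022)[:2] for p in k]); print(cv2.minAreaRect((W*1000).astype(np.float32)))
    cv2.imwrite(f"pics/{c}0.png",im)
cv2.imwrite("pics/sw.png",cv2.resize(np.vstack([ims[0],ims[1]]),None,fx=.71,fy=.71))
E
```

```text
scene {'fx': 420.821, 'fy': 420.821, 'cx': 266.077, 'cy': 209.413, 'eye': [1.127, -0.188, 0.664], 'orientation': [[0.233, -0.688, 0.688], [0.972, 0.17, -0.159], [-0.008, 0.706, 0.709]]}
scene ratchet 0.56 [193.3, 262.9] [ 0.5928 -0.2134  0.    ]
scene cutout 0.8 [358.3, 189.6] [0.5533 0.1382 0.084 ]
scene pulley 0.79 [132.8, 253.4] [ 0.5394 -0.3298  0.    ]
scene nozzle 0.95 [244.3, 230.7] [ 0.5329 -0.0983  0.    ]
box 0.59 [179.1, 240.5, 213.6, 283.2] 661
((596.5300903320312, -205.51708984375), (115.53024291992188, 38.34706115722656), 18.351390838623047)
side {'fx': 492.738, 'fy': 492.738, 'cx': 283.586, 'cy': 216.072, 'eye': [0.218, 0.663, 0.729], 'orientation': [[-0.898, 0.289, -0.331], [-0.439, -0.559, 0.704], [0.018, 0.777, 0.629]]}
side ratchet 0.96 [298.9, 202.5] [ 0.591  -0.2169  0.    ]
side cutout 0.74 [239.4, 278.6] [0.5491 0.1382 0.084 ]
side pulley 0.81 [335.6, 183.4] [ 0.5408 -0.3339  0.    ]
side nozzle 0.65 [300.1, 238.6] [ 0.5334 -0.0977  0.    ]
box 0.56 [278.7, 190.8, 318.0, 210.8] 520
((584.4776000976562, -193.7611541748047), (103.98189544677734, 59.729652404785156), 16.162538528442383)
wrist {'fx': 295.271, 'fy': 295.271, 'cx': 279.131, 'cy': 204.162, 'eye': [0.626, 0.08, 0.374], 'orientation': [[1.0, -0.0, -0.001], [0.0, 0.949, 0.315], [0.001, -0.315, 0.949]]}
wrist ratchet 0.59 [250.2, 308.0] [ 0.5825 -0.2094  0.    ]
wrist cutout 0.63 [195.1, 30.9] [0.5531 0.1422 0.084 ]
wrist cutout 0.24 [212.4, 241.7] [ 0.5539 -0.0589  0.084 ]
wrist pulley 0.44 [226.3, 374.6] [ 0.539  -0.3406 -0.    ]
wrist nozzle 0.86 [210.0, 244.1] [ 0.5295 -0.1028  0.    ]
box 0.7 [215.7, 292.8, 294.4, 333.2] 1475
((593.73828125, -206.4268341064453), (110.66427612304688, 45.71975326538086), 27.64724349975586)
```

View pics/scene0.png

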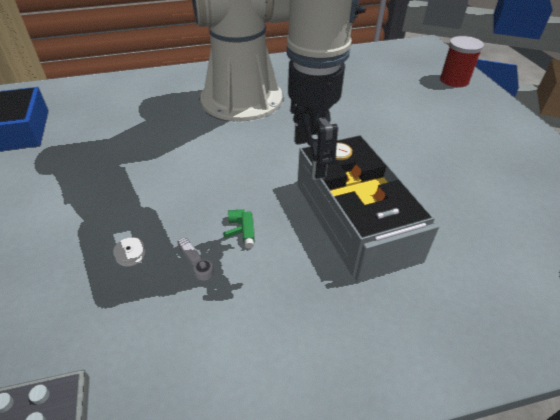

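View pics/wrist0.png

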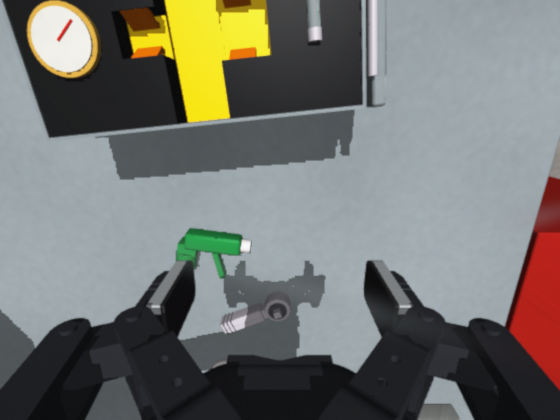

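The scene picture shows the ratchet at about (193,260) with its head at (203,268). The nozzle is at (245,228) and the pulley at (130,248). The wrist picture shows the yellow cutout at the top, with its wide end apparently toward +x near (245,30), and the ratchet head at (277,310).

```bash
cat >> h.py <<'E'
np.set_printoptions(precision=3,suppress=True)
def plan(xyz,yaw,sgn=1):
    """numbers for a move from here to tool-down with tool y = sgn*(-sin yaw, cos yaw)"""
    from scipy.spatial.transform import Rotation as Ro
    s=observe(); R=np.array(s["ee_rot"]); a=np.radians(yaw)
    y=sgn*np.array([-np.sin(a),np.cos(a),0]); z=np.array([0,0,-1.]); T=np.stack([np.cross(y,z),y,z],1)
    d=R.T@(np.array(xyz)-s["ee_pos"])/.08; w=Ro.from_matrix(R.T@T).as_rotvec(degrees=True)/30
    print("t",s["clock"],"shift",d,"turn",w,"q",np.array(s["qpos"]),"F",np.array(s["contact_force"]),"w",s["grip_width"])
E
python3 - <<'E'
from h import *
print(np.array(observe()["ee_rot"]))
for s in (1,-1): plan([.59,-.2,.2],18,s)
E
```

```text
[[-0.  1.  0.]
 [ 1.  0.  0.]
 [ 0.  0. -1.]]
t 0.9 shift [-2.5   -0.438  0.391] turn [ 0.   0.  -3.6] q [-0.136 20.224 93.585  0.    66.188 -0.139] F [ 0.188  0.237 -0.233] w 0.08564900719734451
t 0.9 shift [-2.5   -0.438  0.391] turn [ 0.  -0.   2.4] q [-0.136 20.224 93.585  0.    66.188 -0.139] F [ 0.188  0.237 -0.233] w 0.08564900719734451
```

apply_moves([
  {"jaw": 1, "tx": -1, "ty": -0.2, "tz": 0, "wx": 0, "wy": 0, "wz": 0.8},
  {"jaw": 1, "tx": -1, "ty": -0.2, "tz": 0, "wx": 0, "wy": 0, "wz": 0.8},
  {"jaw": 1, "tx": -1, "ty": -0.2, "tz": 0, "wx": 0, "wy": 0, "wz": 0.8},
  {"jaw": 1, "tx": -1, "ty": -0.2, "tz": 0, "wx": 0, "wy": 0, "wz": 0.8},
  {"jaw": 1, "tx": -1, "ty": -0.2, "tz": 0, "wx": 0, "wy": 0, "wz": 0.8},
])

```text
clock: 1.32
ee_pos: [0.6089, -0.0808, 0.2313]
ee_rot: [[0.41, 0.912, 0.0], [0.912, -0.41, 0.0], [0.0, 0.0, -1.0]]
contact_force: [-0.9, -0.4, -0.8]
grip_width: 0.0854
grasp_force: 0.0
```

Run:
```python
from h import *
plan([.57,-.2,.2],18,-1)
```

```text
t 1.3167 shift [-1.558  0.168  0.391] turn [-0.    -0.     1.593] q [-7.701 19.268 94.968  0.004 65.762 16.492] F [-0.854 -0.407 -0.848] w 0.08544349192336169
```

apply_moves([
  {"jaw": 1, "tx": -0.8, "ty": 0.08, "tz": 0.2, "wx": 0, "wy": 0, "wz": 0.8},
  {"jaw": 1, "tx": -0.8, "ty": 0.08, "tz": 0.2, "wx": 0, "wy": 0, "wz": 0.8},
  {"jaw": 1, "tx": -0.8, "ty": 0.08, "tz": 0.2, "wx": 0, "wy": 0, "wz": 0.8},
  {"jaw": 1, "tx": -0.8, "ty": 0.08, "tz": 0.2, "wx": 0, "wy": 0, "wz": 0.8},
  {"jaw": 1, "tx": -0.8, "ty": 0.08, "tz": 0.2, "wx": 0, "wy": 0, "wz": 0.8},
])

```text
clock: 1.73
ee_pos: [0.5887, -0.1412, 0.2152]
ee_rot: [[0.743, 0.669, -0.0], [0.669, -0.743, 0.0], [-0.0, -0.0, -1.0]]
contact_force: [0.4, 1.0, -0.2]
grip_width: 0.0854
grasp_force: 0.0
```

Run:
```python
from h import *
plan([.57,-.2,.2],18,-1)
```

```text
t 1.7333 shift [-0.666  0.39   0.189] turn [-0.001  0.     0.799] q [-13.63   19.393  96.984   0.006  63.64   34.389] F [ 0.371  0.997 -0.205] w 0.08536381024842743
```

apply_moves([
  {"jaw": 1, "tx": -0.65, "ty": 0.4, "tz": 0.2, "wx": 0, "wy": 0, "wz": 0.8},
  {"jaw": 1, "tx": -0.65, "ty": 0.4, "tz": 0.2, "wx": 0, "wy": 0, "wz": 0.8},
  {"jaw": 1, "tx": -0.65, "ty": 0.4, "tz": 0.2, "wx": 0, "wy": 0, "wz": 0.8},
  {"jaw": 1, "tx": -0.65, "ty": 0.4, "tz": 0.2, "wx": 0, "wy": 0, "wz": 0.8},
  {"jaw": 1, "tx": -0.65, "ty": 0.4, "tz": 0.2, "wx": 0, "wy": 0, "wz": 0.8},
  {"jaw": 1, "tx": -0.65, "ty": 0.4, "tz": 0.2, "wx": 0, "wy": 0, "wz": 0.8},
])

```text
clock: 2.23
ee_pos: [0.5719, -0.1993, 0.1994]
ee_rot: [[0.95, 0.314, 0.0], [0.314, -0.95, -0.0], [0.0, 0.0, -1.0]]
contact_force: [-0.4, 0.1, 0.5]
grip_width: 0.0852
grasp_force: 0.0
```

Run:
```python
from h import *
im=grab_frame("wrist")
for r in place_of("wrist","ratchet")[:2]: print(r["p"],r["pixel"],onz("wrist",r["pixel"],0))
r=regions_of("wrist","ratchet")[0]; mk=r["mask"].astype(np.uint8); print(r["p"],r["box"],mk.sum())
cs,_=cv2.findContours(mk,0,2); k=max(cs,key=cv2.contourArea)
W=np.array([onz("wrist",p,.022)[:2] for p in k[:,0]])*1000
c,s,a=cv2.minAreaRect(W.astype(np.float32)); print(c,s,a)
cv2.drawContours(im,[k],-1,(0,0,255),1)
cv2.imwrite("pics/w1.png",im); plan([.59,-.215,.2],18,-1)
```

```text
0.58 [287.6, 169.1] [ 0.586 -0.206  0.   ]
0.67 [270.8, 119.6, 311.2, 215.6] 2038
(590.498291015625, -207.30474853515625) (105.84827423095703, 36.273624420166016) 17.89906883239746
t 2.3833 shift [ 0.155  0.259 -0.007] turn [ 0.    -0.     0.006] q [-19.348  20.306  97.832  -0.002  61.854  52.463] F [-0.506  0.667  1.032] w 0.08541110756466899
```

View pics/w1.png

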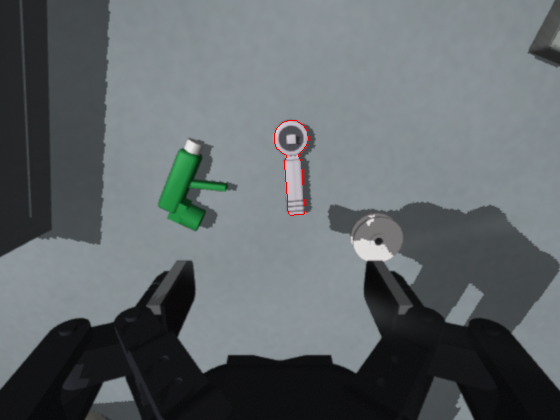

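The ratchet is clear: head centre at (291,137), tail at (297,213). The nozzle is at (185,190) and the pulley at (378,238); both leave room for the fingers. Next I fit the axis.

Run:
```python
from h import *
im=grab_frame("wrist"); r=regions_of("wrist","ratchet")[0]; mk=r["mask"].astype(np.uint8)
ys,xs=np.nonzero(mk)
W=np.array([onz("wrist",(x,y),.018)[:2] for x,y in zip(xs,ys)])*1000
m=W.mean(0); C=np.cov((W-m).T); w,v=np.linalg.eigh(C); u=v[:,1]*np.sign(v[0,1]); print("yaw",np.degrees(np.arctan2(u[1],u[0])))
t=(W-m)@u; n=(W-m)@np.array([-u[1],u[0]]); print(t.min(),t.max(),n.min(),n.max())
# midline
c=[(b,round(n[(t>b)&(t<b+10)].mean(),1),round(np.ptp(n[(t>b)&(t<b+10)]),1)) for b in range(-65,45,10) if ((t>b)&(t<b+10)).sum()>5]; print(c)
o=m+u*((t.min()+t.max())/2-3.5); print("origin from extents",o)
# two-view triangulation of head centre/origin not needed: other views
for cam in("scene","side"):
    grab_frame(cam)
    for rr in place_of(cam,"ratchet")[:1]: print(cam,rr["p"],onz(cam,rr["pixel"],0))
    for rr in place_of(cam,"cutout")[:1]: print(cam,rr["p"],onz(cam,rr["pixel"],.084))
plan([*o/1000,.1],18,-1)
```

```text
yaw 23.43099599447324
-61.21327977862343 45.73332927872871 -17.995772605443552 18.071874614718972
[(-65, np.float64(-0.6), np.float64(17.8)), (-55, np.float64(0.0), np.float64(20.1)), (-45, np.float64(0.2), np.float64(20.3)), (-35, np.float64(0.1), np.float64(19.7)), (-25, np.float64(0.4), np.float64(19.5)), (-15, np.float64(-0.0), np.float64(20.6)), (-5, np.float64(0.1), np.float64(20.5)), (5, np.float64(-0.4), np.float64(28.5)), (15, np.float64(-0.1), np.float64(35.9)), (25, np.float64(0.1), np.float64(35.9)), (35, np.float64(0.1), np.float64(31.1))]
origin from extents [ 587.579 -211.662]
scene 0.56 [ 0.596 -0.214  0.   ]
scene 0.69 [0.558 0.14  0.084]
side 0.67 [ 0.588 -0.219  0.   ]
side 0.91 [0.545 0.137 0.084]
t 2.7833 shift [0.143 0.205 1.241] turn [ 0.    -0.     0.001] q [-19.392  20.312  97.836  -0.003  61.848  52.591] F [ 0.45   0.511 -0.736] w 0.0855774517362647
```

apply_moves([
  {"jaw": 0.2, "tx": 0.143, "ty": 0.205, "tz": 0.5, "wx": 0, "wy": 0, "wz": -0.17},
  {"jaw": 0.2, "tx": 0.143, "ty": 0.205, "tz": 1, "wx": 0, "wy": 0, "wz": -0.17},
  {"jaw": 0.2, "tx": 0.143, "ty": 0.205, "tz": 1, "wx": 0, "wy": 0, "wz": -0.17},
  {"jaw": 0.2, "tx": 0.143, "ty": 0.205, "tz": 1, "wx": 0, "wy": 0, "wz": -0.17},
  {"jaw": 0.2, "tx": 0.143, "ty": 0.205, "tz": 1, "wx": 0, "wy": 0, "wz": -0.17},
])

```text
clock: 3.2
ee_pos: [0.5879, -0.2118, 0.1204]
ee_rot: [[0.92, 0.392, 0.0], [0.392, -0.92, -0.0], [0.0, 0.0, -1.0]]
contact_force: [-0.1, -0.0, 0.2]
grip_width: 0.0514
grasp_force: 0.0
```

Run:
```python
from h import *
im=grab_frame("wrist"); cv2.imwrite("pics/w2.png",im)
r=regions_of("wrist","ratchet")[0]; mk=r["mask"].astype(np.uint8)
ys,xs=np.nonzero(mk); W=np.array([onz("wrist",(x,y),.02)[:2] for x,y in zip(xs,ys)])*1000
m=W.mean(0); w,v=np.linalg.eigh(np.cov((W-m).T)); u=v[:,1]*np.sign(v[0,1]); print("yaw",np.degrees(np.arctan2(u[1],u[0])))
t=(W-m)@u; n=(W-m)@np.array([-u[1],u[0]]); print(t.min(),t.max(),n.min(),n.max(),"origin",m+u*(t.max()-57))
plan([.5876,-.2117,.004],23.4,-1)
```

```text
Traceback (most recent call last):
  File "h.py", line 8, in onz
    e,d=ray(cam,px); return e+d*(z-e[2])/d[2]
        ~~~^^^^^^^^
  File "h.py", line 4, in ray
    m=camera_model(cam); R=np.array(m["orientation"])
ValueError: time passes only in moves, steps and waits
```

View pics/w2.png

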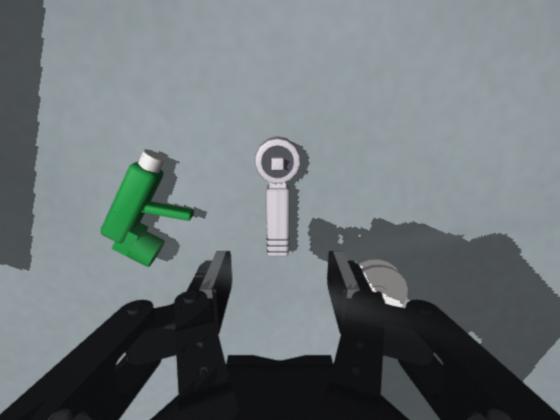

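The ratchet now lies straight up the picture at column 278, between the fingers, head at (278,160), tail at (278,255). The alignment is good, and I confirm the origin with a cached camera model.

```bash
cat >> h.py <<'E'
def onzs(cam,px,z):
    m=camera_model(cam); R=np.array(m["orientation"]); px=np.asarray(px,float)
    d=np.stack([(px[:,0]-m["cx"])/m["fx"],-(px[:,1]-m["cy"])/m["fy"],-np.ones(len(px))],1)@R.T
    e=np.array(m["eye"]); return e+d*((z-e[2])/d[:,2])[:,None]
E
python3 - <<'E'
from h import *
plan([.5876,-.2117,.004],23.4,-1)
P=onzs("wrist",[[278,160],[278,257],[278,138]],.022); print(P)
u=P[2]-P[1]; L=np.hypot(*u[:2]); print(L,np.degrees(np.arctan2(u[1],u[0])),P[2]-u/L*.057)
E
```

```text
t 3.3 shift [-0.016 -0.013  1.471] turn [ 0.004 -0.005 -0.01 ] q [-19.947  26.953  98.759   0.004  54.1    46.96 ] F [-0.816 -0.024  1.115] w 0.05152285966268303
[[ 0.625 -0.197  0.022]
 [ 0.543 -0.232  0.022]
 [ 0.642 -0.19   0.022]]
0.10732173350347977 23.04645293113254 [ 0.589 -0.212  0.022]
```

apply_moves([
  {"jaw": 0.2, "tx": 0, "ty": 0, "tz": 0.5},
  {"jaw": 0.2, "tx": 0, "ty": 0, "tz": 1},
  {"jaw": 0.2, "tx": 0, "ty": 0, "tz": 1},
])

```text
$.rows[0]: bad value
```

apply_moves([
  {"jaw": 0.2, "tx": 0, "ty": 0, "tz": 0.25},
  {"jaw": 0.2, "tx": 0, "ty": 0, "tz": 0.46},
  {"jaw": 0.2, "tx": 0, "ty": 0, "tz": 0.46},
  {"jaw": 0.2, "tx": 0, "ty": 0, "tz": 0.46},
])

```text
$.rows[0]: bad value
```

apply_moves([
  {"jaw": -1},
  {"jaw": -1},
  {"jaw": -1},
  {"jaw": -1},
  {"jaw": -1},
  {"jaw": -1},
  {"jaw": -1},
  {"jaw": -1},
], force=80)

```text
$.rows[0]: bad value
```

Every row needs all its fields; nothing moved.

apply_moves([
  {"jaw": 0.2, "tx": 0, "ty": 0, "tz": 0.5, "wx": 0, "wy": 0, "wz": 0},
  {"jaw": 0.2, "tx": 0, "ty": 0, "tz": 1, "wx": 0, "wy": 0, "wz": 0},
  {"jaw": 0.2, "tx": 0, "ty": 0, "tz": 1, "wx": 0, "wy": 0, "wz": 0},
])

```text
clock: 3.55
ee_pos: [0.5843, -0.2104, 0.035]
ee_rot: [[0.92, 0.392, -0.007], [0.392, -0.92, 0.002], [-0.005, -0.005, -1.0]]
contact_force: [-1.2, 0.8, -0.5]
grip_width: 0.0509
grasp_force: 0.0
```

apply_moves([
  {"jaw": 0.2, "tx": 0, "ty": 0, "tz": 0.25, "wx": 0, "wy": 0, "wz": 0},
  {"jaw": 0.2, "tx": 0, "ty": 0, "tz": 0.46, "wx": 0, "wy": 0, "wz": 0},
  {"jaw": 0.2, "tx": 0, "ty": 0, "tz": 0.46, "wx": 0, "wy": 0, "wz": 0},
  {"jaw": 0.2, "tx": 0, "ty": 0, "tz": 0.46, "wx": 0, "wy": 0, "wz": 0},
])

```text
clock: 3.88
ee_pos: [0.5883, -0.2119, 0.0044]
ee_rot: [[0.92, 0.392, 0.001], [0.392, -0.92, -0.0], [0.001, 0.001, -1.0]]
contact_force: [-0.2, 0.3, 0.8]
grip_width: 0.051
grasp_force: 0.0
```

apply_moves([
  {"jaw": -1, "tx": 0, "ty": 0, "tz": 0, "wx": 0, "wy": 0, "wz": 0},
  {"jaw": -1, "tx": 0, "ty": 0, "tz": 0, "wx": 0, "wy": 0, "wz": 0},
  {"jaw": -1, "tx": 0, "ty": 0, "tz": 0, "wx": 0, "wy": 0, "wz": 0},
  {"jaw": -1, "tx": 0, "ty": 0, "tz": 0, "wx": 0, "wy": 0, "wz": 0},
  {"jaw": -1, "tx": 0, "ty": 0, "tz": 0, "wx": 0, "wy": 0, "wz": 0},
  {"jaw": -1, "tx": 0, "ty": 0, "tz": 0, "wx": 0, "wy": 0, "wz": 0},
  {"jaw": -1, "tx": 0, "ty": 0, "tz": 0, "wx": 0, "wy": 0, "wz": 0},
  {"jaw": -1, "tx": 0, "ty": 0, "tz": 0, "wx": 0, "wy": 0, "wz": 0},
], force=80)

```text
clock: 4.55
ee_pos: [0.5887, -0.2122, 0.0047]
ee_rot: [[0.92, 0.392, 0.002], [0.392, -0.92, -0.001], [0.002, 0.002, -1.0]]
contact_force: [-1.1, 0.2, 10.5]
grip_width: 0.0183
grasp_force: 79.1
```

apply_moves([
  {"jaw": -1, "tx": 0, "ty": 0, "tz": -0.2, "wx": 0, "wy": 0, "wz": 0},
  {"jaw": -1, "tx": 0, "ty": 0, "tz": -0.5, "wx": 0, "wy": 0, "wz": 0},
  {"jaw": -1, "tx": 0, "ty": 0, "tz": -0.8, "wx": 0, "wy": 0, "wz": 0},
  {"jaw": -1, "tx": 0, "ty": 0, "tz": -1, "wx": 0, "wy": 0, "wz": 0},
])

```text
clock: 4.88
ee_pos: [0.5884, -0.212, 0.0854]
ee_rot: [[0.92, 0.392, 0.002], [0.392, -0.92, -0.001], [0.002, 0.002, -1.0]]
contact_force: [-0.2, -0.8, -1.1]
grip_width: 0.0181
grasp_force: 78.6
```

apply_moves([
  {"jaw": -1, "tx": 0, "ty": 0, "tz": -0.3, "wx": 0, "wy": 0, "wz": 0},
  {"jaw": -1, "tx": 0, "ty": 0, "tz": -0.6, "wx": 0, "wy": 0, "wz": 0},
  {"jaw": -1, "tx": 0, "ty": 0, "tz": -1, "wx": 0, "wy": 0, "wz": 0},
])

```text
clock: 5.13
ee_pos: [0.5864, -0.2113, 0.1631]
ee_rot: [[0.92, 0.392, -0.002], [0.392, -0.92, 0.001], [-0.002, -0.001, -1.0]]
contact_force: [-0.4, -0.6, -0.8]
grip_width: 0.0183
grasp_force: 78.6
```

apply_moves([
  {"jaw": -1, "tx": 0, "ty": 0, "tz": -0.4, "wx": 0, "wy": 0, "wz": 0},
  {"jaw": -1, "tx": 0, "ty": 0, "tz": -1, "wx": 0, "wy": 0, "wz": 0},
  {"jaw": -1, "tx": 0, "ty": 0, "tz": -1, "wx": 0, "wy": 0, "wz": 0},
])

```text
clock: 5.38
ee_pos: [0.5904, -0.2127, 0.2507]
ee_rot: [[0.92, 0.392, 0.01], [0.392, -0.92, -0.004], [0.008, 0.007, -1.0]]
contact_force: [1.8, -1.2, -0.7]
grip_width: 0.0183
grasp_force: 78.6
```

Run:
```python
from h import *
plan([.551,.0,.244],10,-1)
```

```text
t 5.3833 shift [ 0.59 -2.64  0.07] turn [ 0.012 -0.016  0.437] q [-19.951  19.156  92.561  -0.004  67.688  46.947] F [ 1.79  -1.234 -0.659] w 0.018286594391722328
```

apply_moves([
  {"jaw": -1, "tx": 0.1, "ty": -0.4, "tz": 0, "wx": 0, "wy": 0, "wz": 0},
  {"jaw": -1, "tx": 0.19, "ty": -0.9, "tz": 0, "wx": 0, "wy": 0, "wz": 0},
  {"jaw": -1, "tx": 0.19, "ty": -0.9, "tz": 0, "wx": 0, "wy": 0, "wz": 0},
])

```text
clock: 5.63
ee_pos: [0.5714, -0.1346, 0.243]
ee_rot: [[0.919, 0.394, -0.001], [0.394, -0.919, 0.003], [0.0, -0.003, -1.0]]
contact_force: [-0.0, -1.4, -2.4]
grip_width: 0.0176
grasp_force: 78.9
```

apply_moves([
  {"jaw": -1, "tx": 0.1, "ty": -0.4, "tz": 0, "wx": 0, "wy": 0, "wz": 0},
  {"jaw": -1, "tx": 0.19, "ty": -0.9, "tz": 0, "wx": 0, "wy": 0, "wz": 0},
  {"jaw": -1, "tx": 0.19, "ty": -0.9, "tz": 0, "wx": 0, "wy": 0, "wz": 0},
])

```text
clock: 5.88
ee_pos: [0.557, -0.0622, 0.2427]
ee_rot: [[0.919, 0.394, -0.001], [0.394, -0.919, 0.003], [-0.0, -0.003, -1.0]]
contact_force: [-0.1, 0.5, -1.6]
grip_width: 0.0182
grasp_force: 79.2
```

apply_moves([
  {"jaw": -1, "tx": 0.1, "ty": -0.4, "tz": 0, "wx": 0, "wy": 0, "wz": 0.2},
  {"jaw": -1, "tx": 0.19, "ty": -0.9, "tz": 0, "wx": 0, "wy": 0, "wz": 0.44},
  {"jaw": -1, "tx": 0.19, "ty": -0.9, "tz": 0, "wx": 0, "wy": 0, "wz": 0.44},
  {"jaw": -1, "tx": 0.19, "ty": -0.9, "tz": 0, "wx": 0, "wy": 0, "wz": 0.44},
  {"jaw": -1, "tx": 0.19, "ty": -0.9, "tz": 0, "wx": 0, "wy": 0, "wz": 0.44},
])

```text
clock: 6.3
ee_pos: [0.5447, 0.0049, 0.2429]
ee_rot: [[0.985, 0.175, 0.001], [0.175, -0.985, -0.0], [0.001, 0.001, -1.0]]
contact_force: [0.4, -0.2, -1.5]
grip_width: 0.0182
grasp_force: 79.4
```

Run:
```python
from h import *
plan([.551,.138,.244],8,-1)
im=grab_frame("wrist"); cv2.imwrite("pics/w3.png",im)
for r in place_of("wrist","cutout")[:2]: print(r["p"],r["pixel"],onzs("wrist",[r["pixel"]],.084))
```

```text
t 6.3 shift [ 0.368 -1.625 -0.015] turn [ 0.001 -0.001  0.069] q [  0.371  12.412 102.77   -0.029  64.784  80.31 ] F [ 0.37  -0.239 -1.508] w 0.0181692261366384
0.77 [151.4, 155.6] [[0.556 0.137 0.084]]
```

View pics/w3.png

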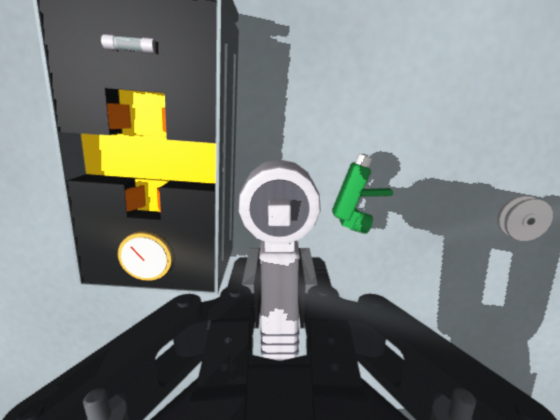

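The cutout is at about (150,155) in the wrist view: wide end on top (rows 90–135), handle end down to row 212, trough across at row 158. The held ratchet points the right way, head at (280,205). I enlarge the cutout to get exact edges.

Run:
```python
from h import *
im=cv2.imread("pics/w3.png"); cv2.imwrite("pics/c3.png",cv2.resize(im[75:225,55:240],None,fx=4,fy=4,interpolation=cv2.INTER_CUBIC))
# box outline & trough at insert top, predicted for yaw guesses
c=np.array([.555,.137])
for name,px,z in [("boxBR",[217,291],.11),("boxBL",[82,283],.11),("boxTR",[217,0],.11),("boxTL",[38,0],.11),("dialC",[145,256],.108)]:
    print(name,onzs("wrist",[px],z))
```

```text
boxBR [[0.426 0.051 0.11 ]]
boxBL [[0.411 0.195 0.11 ]]
boxTR [[0.697 0.08  0.11 ]]
boxTL [[0.672 0.221 0.11 ]]
dialC [[0.454 0.13  0.108]]
```

View pics/c3.png

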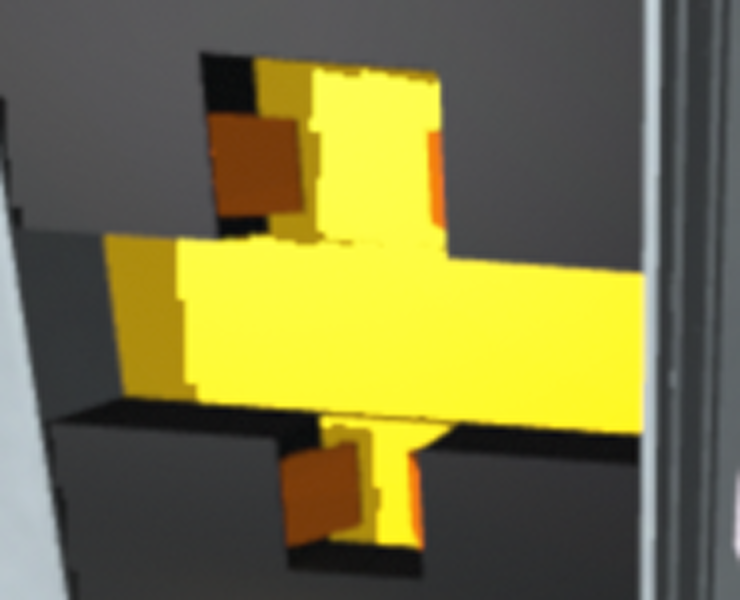

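Run:
```python
from h import *
# Camera model of the moment of w3: the arm has not moved since
N=dict(wTL=(202,52),wTR=(440,72),wBR=(447,258),wBL=(218,237),hBL=(290,568),hBR=(422,578),hTL=(282,440),hTR=(413,455),tBL=(52,423),tBR=(638,462),tTL=(20,232),tTR=(640,272))
px=np.array([(x/4+55,y/4+75) for x,y in N.values()]); P=onzs("wrist",px,.108)*1000
a=np.radians(6); u=np.array([np.cos(a),np.sin(a)]); v=np.array([-u[1],u[0]]); c=np.array([553.,138.])
D=dict(zip(N,P[:,:2]))
for k,p in D.items(): print(k,p,"local",np.array([(p-c)@u,(p-c)@v]))
def yaw(a,b): d=D[b]-D[a]; return np.degrees(np.arctan2(d[1],d[0]))
print(yaw("wBR","wTR"),yaw("hBR","wTR"),yaw("wTR","wTL")-90,yaw("tBR","tBL")-90,yaw("tTR","tTL")-90,yaw("hBR","hBL")-90)
```

```text
wTL [614.283 169.791] local [64.271 25.211]
wTR [619.183 118.234] local [ 63.754 -26.575]
wBR [578.997 114.468] local [ 23.395 -26.12 ]
wBL [574.666 166.492] local [24.525 26.071]
hBL [495.312 149.006] local [-56.221  16.976]
hBR [498.323 116.243] local [-56.651 -15.923]
hTL [528.531 151.41 ] local [-22.933  15.894]
hTR [530.224 119.982] local [-24.534 -15.538]
tBL [523.235 206.055] local [-22.489  70.794]
tBR [537.921  65.877] local [-22.535 -70.152]
tTL [567.955 211.16 ] local [22.52  71.196]
tTR [583.529  70.248] local [ 23.28  -70.572]
5.354309527689937 0.944043334851064 5.428575280289905 5.981120129009099 6.307036915075415 5.250884523804629
```

The cutout edges match the stated dimensions to within 1 mm. Cutout point: (0.553, 0.138), yaw about 5.9°.

apply_moves([
  {"jaw": -1, "tx": 0.1, "ty": -0.4, "tz": 0, "wx": 0, "wy": 0, "wz": 0},
  {"jaw": -1, "tx": 0.2, "ty": -0.8, "tz": 0, "wx": 0, "wy": 0, "wz": 0},
  {"jaw": -1, "tx": 0.2, "ty": -0.8, "tz": 0, "wx": 0, "wy": 0, "wz": 0},
])

```text
clock: 6.65
ee_pos: [0.5503, 0.0735, 0.2426]
ee_rot: [[0.985, 0.173, 0.001], [0.173, -0.985, 0.002], [0.001, -0.002, -1.0]]
contact_force: [0.2, 0.1, -1.8]
grip_width: 0.0177
grasp_force: 79.5
```

apply_moves([
  {"jaw": -1, "tx": 0.1, "ty": -0.4, "tz": 0, "wx": 0, "wy": 0, "wz": 0.14},
  {"jaw": -1, "tx": 0.19, "ty": -0.82, "tz": 0, "wx": 0, "wy": 0, "wz": 0.14},
  {"jaw": -1, "tx": 0.19, "ty": -0.82, "tz": 0, "wx": 0, "wy": 0, "wz": 0.14},
  {"jaw": -1, "tx": 0.19, "ty": -0.82, "tz": 0, "wx": 0, "wy": 0, "wz": 0.14},
  {"jaw": -1, "tx": 0.19, "ty": -0.82, "tz": 0, "wx": 0, "wy": 0, "wz": 0.14},
])

```text
clock: 7.07
ee_pos: [0.5533, 0.1368, 0.2423]
ee_rot: [[0.995, 0.1, -0.0], [0.1, -0.995, -0.001], [-0.001, 0.001, -1.0]]
contact_force: [-0.8, -0.3, -1.9]
grip_width: 0.0183
grasp_force: 79.5
```

Run:
```python
from h import *
plan([.553,.138,.145],5.9,-1)
im=grab_frame("side"); cv2.imwrite("pics/s4.png",cv2.resize(im[100:380,100:400],None,fx=2,fy=2))
```

```text
t 7.0667 shift [-0.001 -0.016  1.216] turn [ 0.001  0.001 -0.006] q [13.76  14.76  99.765 -0.037 65.51  98.041] F [-0.795 -0.348 -1.872] w 0.018332792906087747
```

View pics/s4.png

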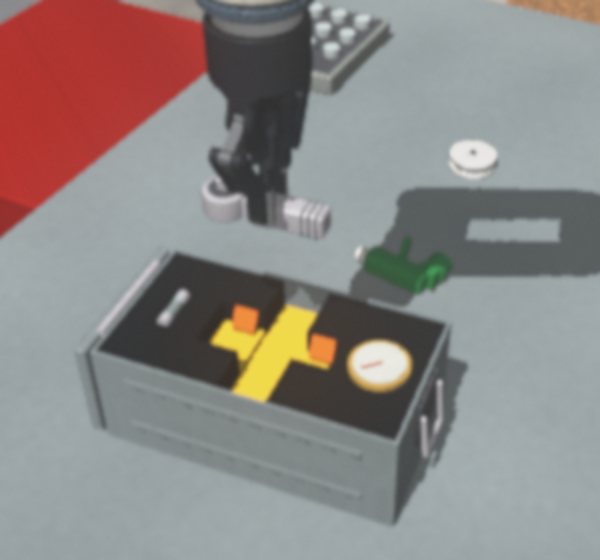

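The ratchet hangs level above the box, head toward the wide end. Now I descend.

apply_moves([
  {"jaw": -1, "tx": 0, "ty": -0.015, "tz": 0.3, "wx": 0, "wy": 0, "wz": 0},
  {"jaw": -1, "tx": 0, "ty": -0.015, "tz": 0.7, "wx": 0, "wy": 0, "wz": 0},
  {"jaw": -1, "tx": 0, "ty": -0.015, "tz": 1, "wx": 0, "wy": 0, "wz": 0},
  {"jaw": -1, "tx": 0, "ty": -0.015, "tz": 1, "wx": 0, "wy": 0, "wz": 0},
  {"jaw": -1, "tx": 0, "ty": -0.015, "tz": 1, "wx": 0, "wy": 0, "wz": 0},
])

```text
clock: 7.53
ee_pos: [0.5524, 0.1377, 0.1618]
ee_rot: [[0.995, 0.098, -0.003], [0.098, -0.995, -0.001], [-0.003, 0.001, -1.0]]
contact_force: [0.9, 0.2, -0.4]
grip_width: 0.0178
grasp_force: 79.5
```

apply_moves([
  {"jaw": -1, "tx": 0, "ty": 0, "tz": 0.15, "wx": 0, "wy": 0, "wz": 0},
  {"jaw": -1, "tx": 0, "ty": 0, "tz": 0.3, "wx": 0, "wy": 0, "wz": 0},
  {"jaw": -1, "tx": 0, "ty": 0, "tz": 0.45, "wx": 0, "wy": 0, "wz": 0},
  {"jaw": -1, "tx": 0, "ty": 0, "tz": 0.6, "wx": 0, "wy": 0, "wz": 0},
  {"jaw": -1, "tx": 0, "ty": 0, "tz": 0.7, "wx": 0, "wy": 0, "wz": 0},
  {"jaw": -1, "tx": 0, "ty": 0, "tz": 0.7, "wx": 0, "wy": 0, "wz": 0},
  {"jaw": -1, "tx": 0, "ty": 0, "tz": 0.7, "wx": 0, "wy": 0, "wz": 0},
])

```text
clock: 8.12
ee_pos: [0.5527, 0.1391, 0.1058]
ee_rot: [[0.995, 0.099, -0.001], [0.099, -0.995, -0.0], [-0.001, 0.0, -1.0]]
contact_force: [-0.7, 0.1, -1.3]
grip_width: 0.0183
grasp_force: 79.6
```

apply_moves([
  {"jaw": -1, "tx": 0, "ty": 0.012, "tz": 0.05, "wx": 0, "wy": 0, "wz": 0},
  {"jaw": -1, "tx": 0, "ty": 0.012, "tz": 0.1, "wx": 0, "wy": 0, "wz": 0},
  {"jaw": -1, "tx": 0, "ty": 0.012, "tz": 0.14, "wx": 0, "wy": 0, "wz": 0},
  {"jaw": -1, "tx": 0, "ty": 0.012, "tz": 0.17, "wx": 0, "wy": 0, "wz": 0},
  {"jaw": -1, "tx": 0, "ty": 0.012, "tz": 0.2, "wx": 0, "wy": 0, "wz": 0},
  {"jaw": -1, "tx": 0, "ty": 0.012, "tz": 0.2, "wx": 0, "wy": 0, "wz": 0},
  {"jaw": -1, "tx": 0, "ty": 0.012, "tz": 0.2, "wx": 0, "wy": 0, "wz": 0},
])

```text
clock: 8.7
ee_pos: [0.5542, 0.1383, 0.0908]
ee_rot: [[0.995, 0.099, 0.002], [0.099, -0.995, 0.0], [0.002, -0.0, -1.0]]
contact_force: [4.7, 1.2, -1.2]
grip_width: 0.0181
grasp_force: 79.6
```

apply_moves([
  {"jaw": -1, "tx": 0, "ty": 0, "tz": 0.02, "wx": 0, "wy": 0, "wz": 0},
  {"jaw": -1, "tx": 0, "ty": 0, "tz": 0.03, "wx": 0, "wy": 0, "wz": 0},
  {"jaw": -1, "tx": 0, "ty": 0, "tz": 0.04, "wx": 0, "wy": 0, "wz": 0},
  {"jaw": -1, "tx": 0, "ty": 0, "tz": 0.04, "wx": 0, "wy": 0, "wz": 0},
  {"jaw": -1, "tx": 0, "ty": 0, "tz": 0.04, "wx": 0, "wy": 0, "wz": 0},
])

```text
clock: 9.12
ee_pos: [0.5537, 0.1383, 0.0887]
ee_rot: [[0.995, 0.099, 0.001], [0.099, -0.995, 0.0], [0.001, -0.0, -1.0]]
contact_force: [-2.3, 0.2, 15.1]
grip_width: 0.0181
grasp_force: 81.9
```

Run:
```python
from h import *
plan([.553,.138,.0867],5.9,-1); print(observe()["ft_torque"])
```

```text
t 9.1167 shift [-0.009  0.003  0.025] turn [-0.    -0.002 -0.007] q [ 13.872  25.415 106.849  -0.001  47.666  98.17 ] F [-2.286  0.193 15.112] w 0.018087155218043292
[ 0.001  0.26  -0.018]
```

apply_moves([
  {"jaw": -1, "tx": 0, "ty": 0, "tz": 0.01, "wx": 0, "wy": 0, "wz": 0},
  {"jaw": -1, "tx": 0, "ty": 0, "tz": 0.02, "wx": 0, "wy": 0, "wz": 0},
  {"jaw": -1, "tx": 0, "ty": 0, "tz": 0.02, "wx": 0, "wy": 0, "wz": 0},
  {"jaw": -1, "tx": 0, "ty": 0, "tz": 0.02, "wx": 0, "wy": 0, "wz": 0},
])

```text
clock: 9.45
ee_pos: [0.5537, 0.1383, 0.0886]
ee_rot: [[0.995, 0.099, 0.001], [0.099, -0.995, 0.0], [0.001, -0.0, -1.0]]
contact_force: [-7.7, -2.0, 33.4]
grip_width: 0.0181
grasp_force: 84.3
```

Stiff contact at z = 0.0886 matches the ratchet sitting on the floor (0.084 plus the 4.6 mm grip offset). Releasing.

apply_moves([
  {"jaw": 0.2, "tx": 0, "ty": 0, "tz": -0.01, "wx": 0, "wy": 0, "wz": 0},
  {"jaw": 0.2, "tx": 0, "ty": 0, "tz": -0.01, "wx": 0, "wy": 0, "wz": 0},
  {"jaw": 0.2, "tx": 0, "ty": 0, "tz": -0.01, "wx": 0, "wy": 0, "wz": 0},
  {"jaw": 0.2, "tx": 0, "ty": 0, "tz": -0.01, "wx": 0, "wy": 0, "wz": 0},
  {"jaw": 0.2, "tx": 0, "ty": 0, "tz": -0.01, "wx": 0, "wy": 0, "wz": 0},
  {"jaw": 0.2, "tx": 0, "ty": 0, "tz": -0.01, "wx": 0, "wy": 0, "wz": 0},
])

```text
clock: 9.95
ee_pos: [0.5528, 0.138, 0.086]
ee_rot: [[0.995, 0.099, -0.001], [0.099, -0.995, -0.0], [-0.001, 0.0, -1.0]]
contact_force: [0.7, -0.4, -0.2]
grip_width: 0.0513
grasp_force: 0.0
```

apply_moves([
  {"jaw": 0.2, "tx": 0, "ty": 0, "tz": -0.2, "wx": 0, "wy": 0, "wz": 0},
  {"jaw": 0.2, "tx": 0, "ty": 0, "tz": -0.5, "wx": 0, "wy": 0, "wz": 0},
  {"jaw": 0.2, "tx": 0, "ty": 0, "tz": -0.8, "wx": 0, "wy": 0, "wz": 0},
  {"jaw": 0.2, "tx": 0, "ty": 0, "tz": -1, "wx": 0, "wy": 0, "wz": 0},
])

```text
clock: 10.28
ee_pos: [0.5536, 0.1382, 0.1682]
ee_rot: [[0.995, 0.099, 0.001], [0.099, -0.995, 0.0], [0.001, -0.0, -1.0]]
contact_force: [0.2, 0.6, 0.5]
grip_width: 0.0513
grasp_force: 0.0
```

apply_moves([
  {"jaw": 0.2, "tx": -0.3, "ty": 0, "tz": -0.4, "wx": 0, "wy": 0, "wz": 0},
  {"jaw": 0.2, "tx": -0.8, "ty": 0, "tz": -1, "wx": 0, "wy": 0, "wz": 0},
  {"jaw": 0.2, "tx": -0.8, "ty": 0, "tz": -1, "wx": 0, "wy": 0, "wz": 0},
  {"jaw": 0.2, "tx": -0.8, "ty": 0, "tz": -1, "wx": 0, "wy": 0, "wz": 0},
  {"jaw": 0.2, "tx": -0.8, "ty": 0, "tz": -1, "wx": 0, "wy": 0, "wz": 0},
])

```text
clock: 10.7
ee_pos: [0.4898, 0.1319, 0.2473]
ee_rot: [[0.995, 0.1, 0.002], [0.1, -0.995, 0.001], [0.002, -0.0, -1.0]]
contact_force: [0.4, -0.5, 0.4]
grip_width: 0.0512
grasp_force: 0.0
```

Run:
```python
from h import *
plan([.553,.138,.2],5.9,-1)
a=grab_frame("wrist"); b=grab_frame("side")
for c,z in (("wrist",.084),("side",.084)):
    for r in place_of(c,"ratchet")[:1]: print(c,r["p"],onzs(c,[r["pixel"]],z))
cv2.imwrite("pics/f.png",np.hstack([cv2.resize(a,(400,300)),cv2.resize(b[210:330,160:320],(400,300),interpolation=cv2.INTER_CUBIC)]))
cv2.imwrite("pics/f_w.png",a)
```

```text
t 10.7 shift [0.793 0.003 0.593] turn [-0.001 -0.005 -0.006] q [ 14.907   8.65  106.855  -0.003  64.355  99.193] F [ 0.406 -0.543  0.378] w 0.05124381031750005
wrist 0.81 [[0.551 0.142 0.084]]
side 0.7 [[0.557 0.129 0.084]]
```

View pics/f.png

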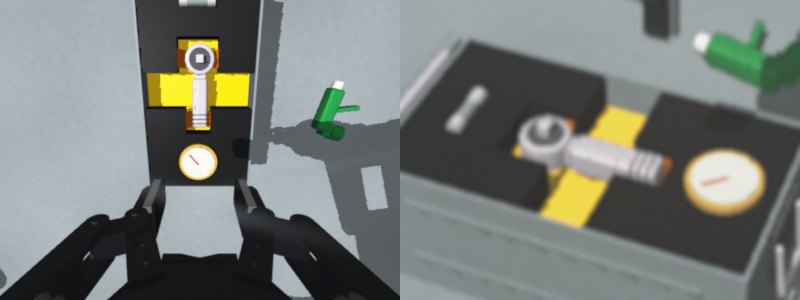

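The ratchet lies in the cutout with its head in the wide end at (200,58) of the left half. The side half doesn't settle whether it is fully down, so I overlay the outline of its top face for "home" and "10 mm high".

Run:
```python
from h import *
a=np.radians(5.8); R=np.array([[np.cos(a),-np.sin(a)],[np.sin(a),np.cos(a)]])
th=np.radians(np.arange(-145,146,10)); L=np.vstack([[[15,10],[-50,10],[-50,-10],[15,-10]],np.stack([38+19*np.cos(th),19*np.sin(th)],1)])/1000
sq=np.array([[-5,-5],[5,-5],[5,5],[-5,5]])/1000+[.038,0]
tiles=[]
for c in ("side","scene","wrist"):
    im=grab_frame(c); m=camera_model(c); k=6 if c!="wrist" else 3
    pr=lambda P:(lambda v:np.stack([m["cx"]+m["fx"]*v[:,0]/-v[:,2],m["cy"]-m["fy"]*v[:,1]/-v[:,2]],1))((P-m["eye"])@np.array(m["orientation"]))
    def o(pts,z): return pr(np.c_[pts@R.T+[.5533,.138],np.full(len(pts),z)])
    ctr=o(np.zeros((1,2)),.1)[0]; w,h=(390/k,290/k); x0,y0=(ctr-[w/2,h/2]).astype(int)
    crop=cv2.resize(im[y0:y0+int(h),x0:x0+int(w)],None,fx=k,fy=k,interpolation=cv2.INTER_CUBIC); raw=crop.copy()
    for dz,col in ((0,(0,255,0)),(.01,(0,0,255))):
        for pts,z in ((L,.106),(sq,.116)):
            cv2.polylines(crop,[np.int32((o(pts,z+dz)+.5-[x0,y0])*k)],True,col,1)
    tiles.append(cv2.resize(crop,(390,290)));
    if c=="side": tiles.append(cv2.resize(raw,(390,290)))
cv2.imwrite("pics/ov.png",np.vstack([np.hstack(tiles[:2]),np.hstack(tiles[2:])]))
```

```text
(no output)
```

View pics/ov.png

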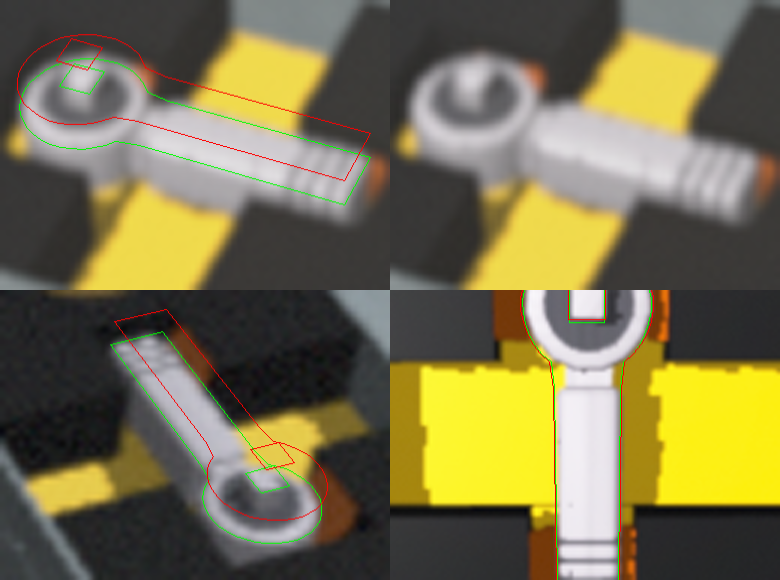

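In all three cameras the ratchet matches the green "home" outline along its whole length. It is seated and level, and the arm is clear.

```bash
python3 -c "
from station import *
print(close_job())"
```

```text
the job is handed in; nothing more can be done
None
```

The ratchet is pressed home and level in its cutout, head in the wide end, and released; the pulley and nozzle were not touched, and I handed the job in at about 11 s of the 42 s allowed (no verdict was returned).

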